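# Find the socket that fits the clamp nut

### The arm

A 6-joint arm with a two-finger parallel gripper is mounted at the origin on the work surface. World frame = base frame: x ahead of the robot, y to its left, z up, the work surface at z = 0. Lengths are in m, angles in rad, forces in N, time in s.
With the tool pointing down it reaches from about 0.375 to 0.9 m from the base axis. Payload 3.1 kg.
Tool frame: the origin (TCP) lies midway between the tips of the shut fingers; the grasp point (between the pads) lies 19 mm behind it; z points along the fingers, y is the line along which they close (so a half turn about z gives the same grasp; the last joint's range is limited). The gripper opens to 87 mm and grips with 3 to 60 N. Pads are 19 mm wide; open, the fingers measure 117 mm over their backs; the gripper's body (75 mm by 190 mm) begins 51 mm behind the grasp point.
Start: joints at [0.953, 0.527, 1.433, -0, 1.181, -0.178], TCP at [0.266, 0.566, 0.223] pointing down, gripper open.
Joint ranges: [-3.08, 3.08], [-0.75, 2.2], [0.22, 2.44], [-1.43, 4.57], [0, 2.65], [-2.85, 2.85]. Speed limits (rad/s): [2.79, 2.79, 3.14, 3.14, 3.14, 3.14].

### API

Orientations are given as a unit quaternion [x, y, z, w].
In Python, from rig import status, imaging, order gives the robot as it stands.
- The arm moves only by the tool arm_command, never from a script. Its argument "deltas" is one flat list of numbers, 5 for each row, row after row: the opening, from -1 (shut) to 1 (fully open), so that 0 is half open, then the shift along the tool's x, y, z in m, then the turn about the tool's z in rad. In form: [gripper, tx, ty, tz, roll, gripper, tx, ty, tz, roll, ...]. A call has 1 to 12 rows; each row shifts and turns the commanded pose from where the row before left it, along the tool's axes as they then stand; what a row does not reach is not made up. A row lasts 1/8 s, in which the tool goes at most 62.5 mm and 10.7 degrees, less where a joint would pass 70% of its speed; a pose out of reach is approached as far as the arm can. A call with a gripper value outside its range is refused whole. The fingers move at their own pace and stop on an object; "newtons" is the grip in N (left out, the last holds). Time passes only in rows, so rows that do not move let the fingers close. It gives the time, the measured TCP pose, the force, the opening and the grip force at its end, in the units of the state.
- status.get_obs(): the state, without advancing time (a new reading comes with each control period).
- imaging.camera(name): name is "side" or "top" or "wrist"; returns (picture, depth): 420x560x3 uint8, red, green, blue; 420x560 float32, m along the optical axis (not along the pixel's ray), 0 where there is no reading.
- imaging.camera_params(name): a dict with "intrinsics" (3x3 intrinsics, pixels), "camera_from_world" (4x4, takes a point from world to camera coordinates). Camera axes: x right, y up, looking along -z (the intrinsics and any distortion apply to the point x, -y, -z); pixel columns grow to the right and rows downward; lengths in m; the calibration is good to about 2 mm. A picture is of the moment at which its call begins: read the wrist's pose just before it. camera_params takes no time and is no camera call; for the wrist camera it gives the pose at the moment of the call.
- order.hand_in(): hands the job in; it is judged then, once.
The state is a dict: "time": time; "q": joint angles; "joint_velocities": joint speeds; "joint_torque": joint torques, N m; "position": TCP position; "tool_rot": TCP orientation; "ft_force": force on the tool from outside, world axes, zero at the start; "moment": the same for the moment, N m; "grip_width": finger opening in m; "grip_force": force on a finger pad.
Only numpy, scipy, OpenCV 4.12 (cv2) and the standard library are available. Lean on these libraries where they do the work, as an engineer would, in place of code of your own. Each camera call takes 0.05 s, during which the arm holds its last target. There are 200 camera calls.

### The job

Three look-alike sockets stand on the blue tray; try them on the brass hex nut of the fixture clamp, gripping them by the square adapter on top, to find the one that fits, and stand any that do not go on back upright on the tray. Push the one that fits all the way down over the nut until it rests on the orange collar, and finish while still holding it there in the gripper. Leave the steel bar on the tray and the two loose black standoffs on the fixture plate where they are.

Things in the scene. Friction and masses are not known exactly. Their poses are not given: they have to be found in the camera images.
- socket_a: one of 3 sockets alike outside: dark steel cylinder 38 mm diameter, 44 mm tall; on it a square aluminium adapter 22 x 22 mm, 44 to 72 mm above the origin: grip this. 0.3 kg. Hex opening 26 mm deep in the underside; one of the 3 fits the nut, two are several mm too narrow: found by trying. Origin: centre of underside, z up. Adapter faces look along its x and y, two flats of the opening along x and -x.
- socket_b: one of 3 sockets alike outside: dark steel cylinder 38 mm diameter, 44 mm tall; on it a square aluminium adapter 22 x 22 mm, 44 to 72 mm above the origin: grip this. 0.3 kg. Hex opening 26 mm deep in the underside; one of the 3 fits the nut, two are several mm too narrow: found by trying. Origin: centre of underside, z up. Adapter faces look along its x and y, two flats of the opening along x and -x.
- socket_c: one of 3 sockets alike outside: dark steel cylinder 38 mm diameter, 44 mm tall; on it a square aluminium adapter 22 x 22 mm, 44 to 72 mm above the origin: grip this. 0.3 kg. Hex opening 26 mm deep in the underside; one of the 3 fits the nut, two are several mm too narrow: found by trying. Origin: centre of underside, z up. Adapter faces look along its x and y, two flats of the opening along x and -x.
- nut: fixed, unturnable brass hex nut, 24 mm across flats, on an orange collar 37 mm in diameter, 4 mm thick. Origin: centre of the collar's underside, 70 mm above the table; z up. Hexagon 4 to 24 mm above the origin (top 1.5 mm stepped in to 22 mm across), 16 mm stud end up to 27 mm. Two of its flats look along its x and -x.
- nut_seat (a point): centre of the collar's top face, where the mouth of the seated socket rests (4 mm above the nut's origin); the fitting socket has 1 mm of room all round the hexagon. A too narrow socket stops on top of the nut, about 18 to 23 mm above this point.
- tray: flat blue plastic slab 150 (x) x 300 (y) x 12 mm, fixed, on which the sockets stand in a row about 95 mm apart. Origin: centre of its underside, on the table; z up.
- fixture: fixed grey turntable with a perforated aluminium plate 260 (x) x 280 (y) mm, top 40 mm above the table, carrying a white sheet-metal part (up to 80 mm above the table) and two orange lever clamps at its far corners (up to 85 mm). Origin: centre of its underside, on the table; z up.
- clamp: fixed dark steel step clamp on the fixture plate, strap 112 x 34 mm, its top 70 mm above the table, under the nut. Origin: on the nut's axis, 40 mm above the table; its x points along the strap towards the white part.
- extension_bar: bystander, to be left alone: loose steel bar 12 mm in diameter, 100 mm long, lying on the tray beside the sockets; origin: on its underside, mid-length.
- puck_1: bystander, to be left alone: loose black standoff 24 mm in diameter, 25 mm tall on the fixture plate's near corner; origin: centre of the underside.
- puck_2: bystander, to be left alone: like puck_1, on the other near corner.

How it is judged:
By the outcome, as a careful person would: the job done as asked, in the order asked, and still so for the second after the job is handed in, while the arm keeps its last pose, push and grip.
It also fails if it takes over 72 s, if anything falls off the work surface, if the arm or the gripper's body presses on something with over 40 N, if the wrist force passes 120 N, or if a joint passes its speed limit or range.

## Working session

There is one attempt and no reset: what is moved stays moved. The work goes in short steps, Python scripts to look and compute and a tool call to move; the robot and the scene stay as the last step left them, time stands still between calls to the robot, and variables do not carry over. Pictures are saved under pics/ and viewed, at most 10 in all, crops included, and the job is handed in when it is done.

Besides the shell and the picture viewer there is one more tool, called after "Request:" as name(argument=value, ...) on one line, values as JSON. arm_command: Moves the arm, as the interface text tells. Its arguments: {"type":"object","properties":{"deltas":{"type":"array"},"newtons":{"type":"number"}},"required":["deltas"]}

```bash
mkdir -p pics; ls; cat > h.py <<'E'
import numpy as np, cv2
from rig import status, imaging, order
def cam(n):
    P=imaging.camera_params(n); im,d=imaging.camera(n)
    return im,d,np.array(P["intrinsics"]),np.array(P["camera_from_world"]),P
def world(d,K,T):
    v,u=np.mgrid[:d.shape[0],:d.shape[1]]
    x=(u-K[0,2])/K[0,0]*d; y=(v-K[1,2])/K[1,1]*d
    p=np.stack([x,-y,-d,np.ones_like(d)],-1)
    return (p@np.linalg.inv(T).T)[...,:3]
def save(n,im): cv2.imwrite(f"pics/{n}.png",im[...,::-1])
E
python3 - <<'E'
from h import *
s=status.get_obs(); print({k:np.round(v,3) for k,v in s.items()})
for n in ["top","side"]:
    im,d,K,T,P=cam(n); save(n+"0",im); np.savez(n+"0.npz",im=im,d=d,K=K,T=T); print(n,K,np.round(T,3),[k for k in P], [P[k] for k in P if k not in("intrinsics","camera_from_world")])
E
```

```text
pics
{'time': np.float64(0.0), 'q': array([ 0.953,  0.528,  1.434, -0.   ,  1.181, -0.178]), 'joint_velocities': array([ 0.001,  0.001, -0.   , -0.001, -0.001,  0.001]), 'joint_torque': array([ 2.0000e-03, -4.4003e+01, -1.7660e+01,  6.3000e-02,  5.8000e-02,
       -0.0000e+00]), 'position': array([0.266, 0.565, 0.222]), 'tool_rot': array([ 0.218,  0.976, -0.001, -0.   ]), 'ft_force': array([-0.525,  1.178,  0.26 ]), 'moment': array([ 0.007, -0.005,  0.019]), 'grip_force': np.float64(0.0), 'grip_width': np.float64(0.087)}
top [[533.08651554   0.         282.3138189 ]
 [  0.         533.08651554 209.26899666]
 [  0.           0.           1.        ]] [[ 1.000e-03 -1.000e+00 -2.500e-02  7.000e-03]
 [ 9.880e-01 -2.000e-03  1.530e-01 -5.420e-01]
 [-1.530e-01 -2.500e-02  9.880e-01 -1.189e+00]
 [ 0.000e+00  0.000e+00  0.000e+00  1.000e+00]] ['intrinsics', 'camera_from_world'] []
side [[455.21271798   0.         285.47174942]
 [  0.         455.21271798 220.77740856]
 [  0.           0.           1.        ]] [[ 0.856 -0.517  0.016 -0.453]
 [ 0.288  0.502  0.816 -0.223]
 [-0.43  -0.693  0.578 -0.743]
 [ 0.     0.     0.     1.   ]] ['intrinsics', 'camera_from_world'] []
```

View pics/top0.png

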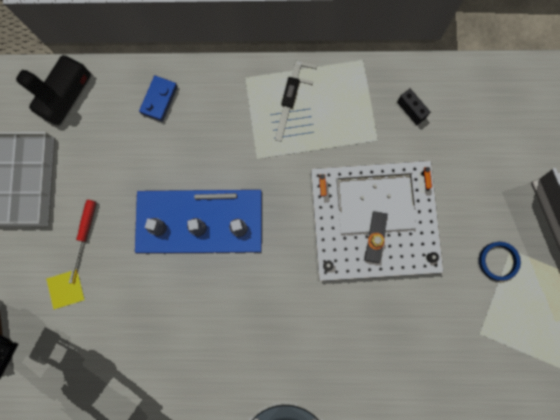

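View pics/side0.png

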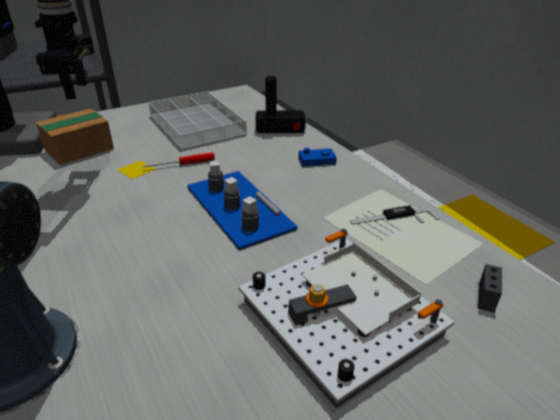

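```bash
python3 - <<'E'
from h import *
z=np.load("top0.npz"); im,d,K,T=[z[k] for k in("im","d","K","T")]
W=world(d,K,T)
for (u,v) in [(152,226),(195,226),(237,227)]:
    w=W[v-14:v+15,u-18:u+19].reshape(-1,3); print("h",np.percentile(w[:,2],[5,50,90,98]).round(4))
    m=np.abs(w[:,2]-.084)<.006; q=w[m]; r=cv2.minAreaRect((q[:,:2]*1000).astype(np.float32)); print(m.sum(),q.mean(0).round(4),r)
w=W[225:256,362:392].reshape(-1,3); c=im[225:256,362:392].reshape(-1,3).astype(int)
m=(w[:,2]>.076)&(w[:,2]<.11); print("nut",m.sum(),w[m].mean(0).round(4),np.percentile(w[:,2],[5,50,95,99]))
o=(c[:,0]-c[:,2]>60); print("orange",o.sum(),w[o].mean(0),(w[o].min(0)+w[o].max(0))/2)
# strap
g=im[205:270,355:395].max(-1)<90; ww=W[205:270,355:395]; mm=g&(abs(ww[...,2]-.07)<.008)
print("strap",mm.sum(),cv2.minAreaRect((ww[mm][:,:2]*1000).astype(np.float32)))
b=(im[...,2].astype(int)-im[...,0]>70)&(abs(W[...,2]-.012)<.008); b[:185]=0;b[:,270:]=0
print("tray",cv2.minAreaRect((W[b][:,:2]*1000).astype(np.float32)))
save("topz",np.hstack([cv2.resize(im[190:260,130:265],None,fx=3.9,fy=3.9,interpolation=cv2.INTER_CUBIC)[:273],cv2.resize(im[200:270,340:410],(273,273),interpolation=cv2.INTER_CUBIC)]))
E
```

```text
h [0.0057 0.0133 0.077  0.0855]
99 [0.5028 0.2998 0.0834] ((502.7456970214844, 300.41290283203125), (23.47049331665039, 21.369707107543945), 76.0224838256836)
h [0.0083 0.013  0.0734 0.0857]
101 [0.5019 0.2045 0.0837] ((502.1731262207031, 205.50424194335938), (22.24710464477539, 22.744644165039062), 11.271245956420898)
h [0.0083 0.0129 0.0769 0.086 ]
95 [0.5001 0.1084 0.0837] ((500.4294128417969, 108.67771911621094), (22.19473648071289, 21.601016998291016), 18.748981475830078)
nut 135 [ 0.4644 -0.2012  0.0917] [0.03737678 0.06651188 0.09528746 0.09859434]
orange 157 [ 0.46528583 -0.19897855  0.08111536] [ 0.46656735 -0.20152016  0.08271631]
strap 491 ((475.4148254394531, -203.6151885986328), (33.08942794799805, 109.98050689697266), 79.23571014404297)
tray ((520.190673828125, 207.28477478027344), (146.73410034179688, 295.58831787109375), 0.5046236515045166)
```

View pics/topz.png

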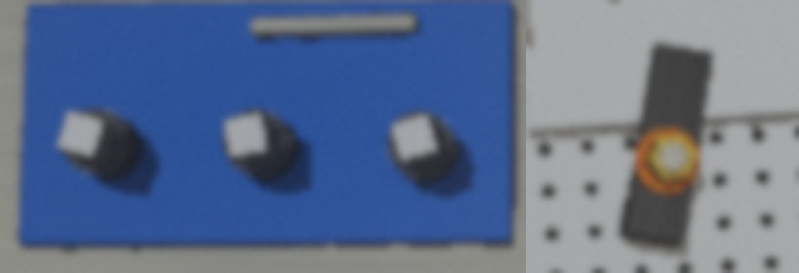

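The top view shows three adapters at about (152,226), (195,226) and (237,227), the bar above them at (215,196), and the nut at (376,240) on the strap. The sockets are at about (0.503,0.300), (0.502,0.205) and (0.500,0.108), and the nut at (0.465,-0.201). I'll go above the first socket now.

Request:
arm_command(deltas=[0, -0.0545, -0.0232, 0, 0, 0, -0.0545, -0.0232, 0, 0, 0, -0.0545, -0.0232, 0, 0, 0, -0.0545, -0.0232, 0, 0, 0, -0.0545, -0.0232, 0.01, 0, 0, -0.0545, -0.0232, 0.01, 0, 0, 0, 0, 0.01, -0.098, 0, 0, 0, 0.01, -0.097, 0, 0, 0, 0, 0, 0, 0, 0, 0, 0], newtons=30)

```text
time: 1.35
position: [0.5026, 0.3005, 0.1827]
tool_rot: [0.123, 0.992, 0.0, 0.0]
ft_force: [-0.1, -0.1, -0.1]
grip_width: 0.0434
grip_force: 0.0
```

```bash
cat >> h.py <<'E'
def tool():
    from scipy.spatial.transform import Rotation as R
    s=status.get_obs(); return np.array(s["position"]),R.from_quat(s["tool_rot"]).as_matrix(),s
def adapter(ztop=.084,tag=None,near=None):
    p,R,s=tool(); im,d,K,T,_=cam("wrist")
    if tag: save(tag,im)
    W=world(d,K,T); m=(abs(W[...,2]-ztop)<.004)&(d>0)
    if near is not None: m&=np.hypot(W[...,0]-near[0],W[...,1]-near[1])<.03
    n,l,st,c=cv2.connectedComponentsWithStats(m.astype(np.uint8))
    for i in range(1,n):
        if st[i,4]<150: continue
        q=W[l==i]; r=cv2.minAreaRect((q[:,:2]*1000).astype(np.float32))
        print(st[i],q.mean(0).round(4),np.round(r[0],1),np.round(r[1],1),round(r[2],1))
        e=np.array([*(np.array(r[0])/1000),p[2]])-p; print("  tool delta to it",(R.T@e).round(4))
    print("tcp",p.round(4),"yaw_y",np.degrees(np.arctan2(R[1,1],R[0,1])).round(1),"tilt",R[:2,2].round(4),"t",s["time"])
    return im,W,R,p
E
python3 -c "
from h import *
adapter(tag='wA')"
```

```text
[257 198  28  28 753] [0.5033 0.3003 0.0829] [503.6 300.3] [21.4 22.3] 75.4
  tool delta to it [-0.001  0.     0.   ]
[138 222  37  34 724] [0.5025 0.2059 0.0829] [503.  205.5] [22.  22.7] 10.7
  tool delta to it [-0.0235 -0.0921 -0.    ]
[ 26 248  38  33 685] [0.5009 0.1098 0.0829] [501.5 108.7] [21.8 23.9] 17.0
  tool delta to it [-0.0456 -0.1863 -0.    ]
tcp [0.5026 0.3005 0.1827] yaw_y 75.9 tilt [0.0001 0.    ] t 1.35
```

View pics/wA.png

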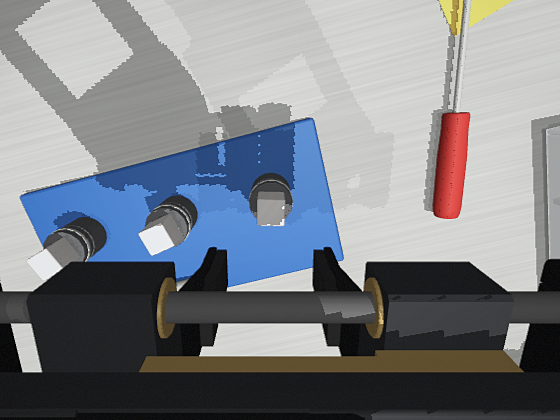

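The wrist view shows the first adapter at (271,208), centred between the fingers. Descend and grip.

Request:
arm_command(deltas=[0, -0.001, 0, 0.04, 0, 0, 0, 0, 0.04, 0, 0, 0, 0, 0.03, 0, 0, 0, 0, 0.014, 0, 0, 0, 0, 0, 0, -1, 0, 0, 0, 0, -1, 0, 0, 0, 0, -1, 0, 0, 0, 0, -1, 0, 0, -0.02, 0, -1, 0, 0, -0.05, 0, -1, 0, 0, -0.05, 0, -1, 0, 0, 0, 0], newtons=40)

```text
time: 2.9
position: [0.5064, 0.3012, 0.1828]
tool_rot: [0.122, 0.993, 0.002, 0.004]
ft_force: [-0.0, 1.1, -3.6]
grip_width: 0.0215
grip_force: 39.9
```

```bash
python3 -c "
from h import *
p,R,s=tool(); print(s['grip_width'],s['grip_force'],s['ft_force'],p)
g=np.array([.455,-.201,p[2]])-p; print((R.T@g).round(4))
"
```

```text
0.021472524887931742 39.874409437179565 [-0.01110439  1.1333243  -3.59267492] [0.50636603 0.30116353 0.18278273]
[-0.0718 -0.4996 -0.0021]
```

Request:
arm_command(deltas=[-1, -0.0149, -0.0537, 0, 0, -1, -0.0149, -0.0537, 0, 0, -1, -0.0149, -0.0537, 0, 0, -1, -0.0149, -0.0537, 0, 0, -1, -0.0149, -0.0537, 0, 0, -1, -0.0149, -0.0537, 0, 0, -1, -0.0149, -0.0537, 0, 0, -1, -0.0149, -0.0537, 0, 0, -1, -0.0149, -0.0537, 0, 0, -1, 0, 0, 0, 0, -1, 0, 0, 0, 0])

```text
time: 4.28
position: [0.515, -0.2003, 0.1769]
tool_rot: [0.123, 0.992, 0.001, -0.002]
ft_force: [-0.1, 1.6, -2.4]
grip_width: 0.0215
grip_force: 39.9
```

```bash
python3 - <<'E'
from h import *
p,R,s=tool(); im,d,K,T,_=cam("wrist"); np.savez("nut.npz",im=im,d=d,K=K,T=T,p=p,R=R)
W=world(d,K,T); print(p,R.round(3).tolist(),s["ft_force"])
h=T@np.array([.465,-.2,.094,1]); u=K[0,0]*h[0]/-h[2]+K[0,2]; v=-K[1,1]*h[1]/-h[2]+K[1,2]; print(u,v)
u,v=int(u),int(v); c=im[max(0,v-55):v+55,max(0,u-70):u+70]
small=cv2.resize(im,(400,300)); big=cv2.resize(c,(400,int(400*c.shape[0]/c.shape[1])),interpolation=cv2.INTER_CUBIC)[:300]
o=np.zeros((max(300,big.shape[0]),800,3),np.uint8); o[:300,:400]=small; o[:big.shape[0],400:]=big; save("wN",o); print(c.shape)
E
```

```text
[ 0.51496239 -0.20028714  0.17686555] [[-0.97, 0.244, -0.004], [0.244, 0.97, 0.003], [0.004, 0.002, -1.0]] [-0.0548712   1.60927903 -2.39440027]
253.23828504691068 151.77268755038517
(110, 140, 3)
```

View pics/wN.png

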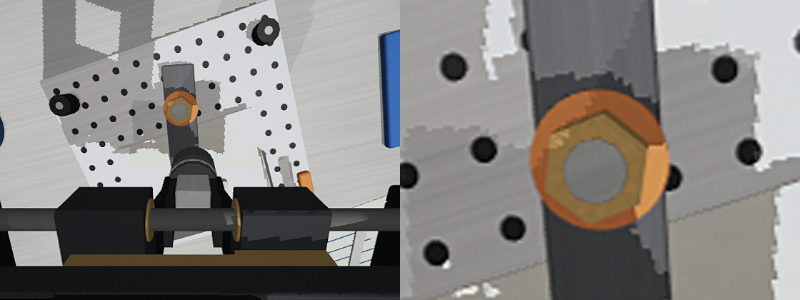

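The wrist view shows the nut at about (253,152) full-frame, with the hexagon tops clear. I'll fit the hexagon's yaw and centre next.

```bash
cat > fit.py <<'E'
from h import *
z=np.load("nut.npz"); im,d,K,T,p,R=[z[k] for k in("im","d","K","T","p","R")]
W=world(d,K,T); near=np.hypot(W[...,0]-.465,W[...,1]+.2)<.022
print("z levels",np.histogram(W[near][:,2],bins=np.arange(.06,.104,.003)))
m=near&(W[...,2]>.0895); q=W[m][:,:2]; print(len(q),"top centroid",q.mean(0))
st=near&(W[...,2]>.0955); print("stud",st.sum(),W[st][:,:2].mean(0))
col=near&(abs(W[...,2]-.074)<.002)&(im[...,0].astype(int)-im[...,2]>60); 
(c,r)=cv2.minEnclosingCircle((W[col][:,:2]*1000).astype(np.float32)); print("collar",c,r)
h=cv2.convexHull((q*1000).astype(np.float32))[:,0]
# angular support: extents per direction
def af(t,pts): 
    e=pts@np.array([np.cos(t),np.sin(t)]); return np.percentile(e,99)-np.percentile(e,1)
Q=q*1000; a=np.radians(np.arange(0,60,1)); S=[np.mean([af(t+k*np.pi/3,Q) for k in range(3)]) for t in a]
i=int(np.argmin(S)); print("flat normal yaw mod60:",np.degrees(a[i]),S[i],max(S)); print(np.round(S[::4],2))
E
python3 fit.py
```

```text
z levels (array([  0,   0, 225, 273, 772,  11,   9,  10,  13,  11, 357, 434, 211,
         0]), array([0.06 , 0.063, 0.066, 0.069, 0.072, 0.075, 0.078, 0.081, 0.084,
       0.087, 0.09 , 0.093, 0.096, 0.099, 0.102]))
7142 top centroid [ 0.47640257 -0.20809981]
stud 6449 [ 0.47747079 -0.20873078]
collar (467.16314697265625, -202.33029174804688) 18.517839431762695
flat normal yaw mod60: 43.0 28.66863228107322 29.8111899944824
[29.52 29.66 29.72 29.81 29.78 29.65 29.44 29.29 29.09 28.9  28.72 28.74
 28.97 29.21 29.4 ]
```

```bash
sed -i 's/>.0895)/>.0895)\&(W[...,2]<.1)/; s/>.0955)/>.0955)\&(W[...,2]<.1)/' fit.py; cat >> fit.py <<'E'
c0,(w0),ang=cv2.minAreaRect(h); print("hull centre",c0,w0)
g=np.array([.467,-.202,p[2]])-p; print("delta",(R.T@g).round(4))
# held socket: adapter top/cylinder seen by depth
hs=(W[...,2]>.125)&(np.hypot(W[...,0]-p[0],W[...,1]-p[1])<.03); print(hs.sum(), np.percentile(W[hs][:,2],[1,50,99]) if hs.any() else "")
E
python3 fit.py
```

```text
z levels (array([  0,   0, 225, 273, 772,  11,   9,  10,  13,  11, 357, 434, 211,
         0]), array([0.06 , 0.063, 0.066, 0.069, 0.072, 0.075, 0.078, 0.081, 0.084,
       0.087, 0.09 , 0.093, 0.096, 0.099, 0.102]))
1004 top centroid [ 0.46658538 -0.20227793]
stud 311 [ 0.46686056 -0.20238905]
collar (467.16314697265625, -202.33029174804688) 18.517839431762695
flat normal yaw mod60: 4.0 23.268613992705458 24.234566282191878
[23.38 23.27 23.31 23.35 23.41 23.72 23.86 24.15 24.18 24.22 24.18 24.16
 23.94 23.88 23.72]
hull centre (466.98687744140625, -202.55389404296875) (23.845232009887695, 26.842079162597656)
delta [ 0.0461 -0.0133  0.0002]
21527 [0.13763868 0.27288682 0.29045513]
```

Nut centre is about (0.467,-0.2024), with flats at about 7.5° mod 60. I'll move the first socket above it and roll about +21.5° in yaw.

Request:
arm_command(deltas=[-1, 0.0231, -0.0068, 0, 0, -1, 0.023, -0.0068, 0, 0, -1, 0, 0, 0, -0.125, -1, 0, 0, 0, -0.125, -1, 0, 0, 0.01, -0.125, -1, 0, 0, 0.01, 0, -1, 0, 0, 0, 0, -1, 0, 0, 0, 0])

```text
time: 5.32
position: [0.4687, -0.2029, 0.1585]
tool_rot: [-0.065, 0.998, 0.0, -0.0]
ft_force: [0.1, 0.8, -3.4]
grip_width: 0.0215
grip_force: 39.9
```

```bash
cat >> h.py <<'E'
def goto(x,y):
    p,R,s=tool(); e=np.array([x,y,p[2]])-p; print("tcp",p.round(4),"delta",(R.T@e).round(4),"yaw_y",np.degrees(np.arctan2(R[1,1],R[0,1])).round(1),"F",np.round(s["ft_force"],1),"M",np.round(s["moment"],2),"w",round(s["grip_width"],4),"tilt",R[:2,2].round(4),"t",s["time"])
E
python3 -c "
from h import *
goto(.467,-.2024)"
```

```text
tcp [ 0.4687 -0.2029  0.1585] delta [0.0016 0.0007 0.    ] yaw_y 97.4 F [ 0.1  0.8 -3.4] M [ 0.07 -0.1   0.01] w 0.0215 tilt [-0.0002  0.0001] t 5.325
```

Request:
arm_command(deltas=[-1, 0.0016, 0.0007, 0, 0, -1, 0, 0, 0.006, 0, -1, 0, 0, 0.005, 0, -1, 0, 0, 0.003, 0, -1, 0, 0, 0.003, 0, -1, 0, 0, 0.003, 0, -1, 0, 0, 0, 0])

```text
time: 6.2
position: [0.4671, -0.2028, 0.1413]
tool_rot: [-0.065, 0.998, -0.0, 0.0]
ft_force: [-4.5, 3.3, 17.6]
grip_width: 0.0216
grip_force: 39.9
```

```bash
python3 -c "
from h import *
goto(.467,-.2024)"
```

```text
tcp [ 0.4671 -0.2028  0.1413] delta [ 0.0001  0.0004 -0.    ] yaw_y 97.5 F [-4.5  3.3 17.6] M [ 0.7   0.92 -0.02] w 0.0216 tilt [ 0.0008 -0.0006] t 6.2
```

Request:
arm_command(deltas=[-1, 0, 0, 0.001, 0.13, -1, 0, 0, 0, 0.13, -1, 0, 0, 0, 0.13, -1, 0, 0, 0.001, 0.13, -1, 0, 0, 0, 0])

```text
time: 6.82
position: [0.468, -0.2036, 0.1411]
tool_rot: [0.194, 0.981, -0.001, 0.002]
ft_force: [-5.4, 3.8, 28.5]
grip_width: 0.0215
grip_force: 40.0
```

```bash
python3 -c "
from h import *
goto(.467,-.2024)"
```

```text
tcp [ 0.468  -0.2036  0.1411] delta [ 0.0014  0.0007 -0.    ] yaw_y 67.7 F [-5.4  3.8 28.5] M [ 0.79  1.15 -0.04] w 0.0215 tilt [ 0.0035 -0.0029] t 6.825
```

Request:
arm_command(deltas=[-1, 0.0015, 0, 0, 0, -1, 0, 0.0015, 0, 0, -1, -0.0015, 0, 0, 0, -1, -0.0015, 0, 0, 0, -1, 0, -0.0015, 0, 0, -1, 0, -0.0015, 0, 0, -1, 0.0015, 0, 0, 0, -1, 0.0015, 0, 0, 0, -1, 0, 0.0015, 0, 0, -1, 0, 0, 0, 0])

```text
time: 8.07
position: [0.4682, -0.2036, 0.1411]
tool_rot: [0.194, 0.981, -0.001, 0.004]
ft_force: [-3.7, 2.3, 25.3]
grip_width: 0.0215
grip_force: 40.0
```

```bash
python3 - <<'E'
from h import *
goto(.467,-.2024)
im,d,K,T,_=cam("side"); save("sideN",cv2.resize(im[230:350,250:400],(750,600),interpolation=cv2.INTER_CUBIC))
E
```

```text
tcp [ 0.4682 -0.2036  0.1411] delta [ 0.0016  0.0007 -0.    ] yaw_y 67.7 F [-3.7  2.3 25.3] M [ 0.67  0.46 -0.05] w 0.0215 tilt [ 0.0069 -0.0043] t 8.075
```

View pics/sideN.png

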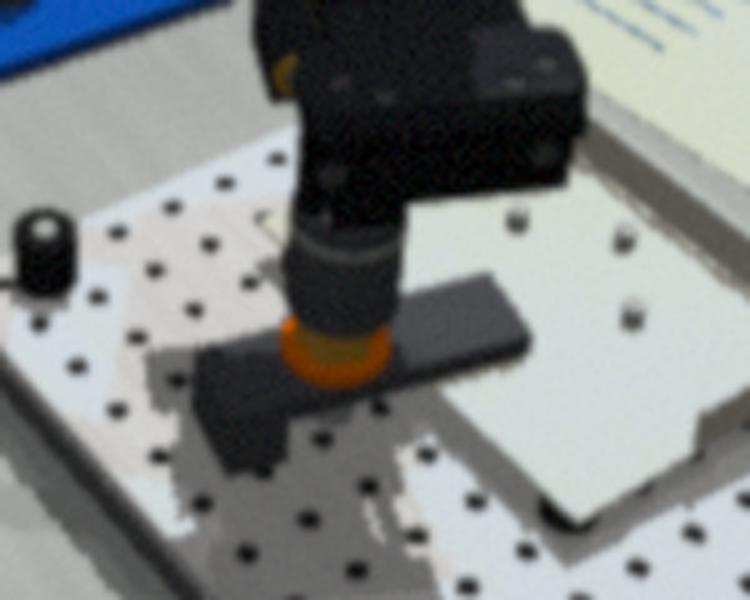

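The side view shows the socket (columns 287–403) sitting on the nut, about 2 mm right of the collar (282–391). It may be slightly off-centre, so I'll lift, re-centre and press again.

Request:
arm_command(deltas=[-1, 0, 0, -0.006, 0, -1, 0, 0, -0.006, 0, -1, 0, 0, 0, 0, -1, 0, 0, 0, 0])

```text
time: 8.62
position: [0.4651, -0.2021, 0.148]
tool_rot: [0.194, 0.981, 0.0, -0.001]
ft_force: [-0.8, -0.2, -3.0]
grip_width: 0.0216
grip_force: 40.0
```

```bash
python3 - <<'E'
from h import *
goto(.4662,-.2018)
im,d,K,T,_=cam("side"); 
W=world(d,K,T)
# held cylinder points: between z .10 and .145 near tcp
p,R,s=tool()
m=(np.hypot(W[...,0]-p[0],W[...,1]-p[1])<.03)&(W[...,2]>.106)&(W[...,2]<.143)
q=W[m]; from scipy.optimize import least_squares
f=least_squares(lambda c:np.hypot(q[:,0]-c[0],q[:,1]-c[1])-.019,p[:2],loss="soft_l1",f_scale=.001); print(m.sum(),"cyl",f.x.round(4),"z",q[:,2].min(),"res",np.abs(f.fun).mean())
n=(np.hypot(W[...,0]-.467,W[...,1]+.202)<.022)&(W[...,2]>.0765)&(W[...,2]<.091); q2=W[n]; print(n.sum(),"nut sides mean",q2.mean(0))
c=(np.hypot(W[...,0]-.467,W[...,1]+.202)<.025)&(im[...,0].astype(int)-im[...,2]>60)&(W[...,2]>.0665)&(W[...,2]<.077); q3=W[c]
z=abs(W[...,2]-.0745)<.0015; a=W[c&z][:,:2]
q4=W[c&(W[...,2]<.073)]
f=least_squares(lambda c:np.hypot(q4[:,0]-c[0],q4[:,1]-c[1])-.0185,[.467,-.202],loss="soft_l1",f_scale=.001); print(len(q4),"collar",f.x.round(4),np.abs(f.fun).mean())
f=least_squares(lambda c:np.hypot(q2[:,0]-c[0],q2[:,1]-c[1])-.0127,[.467,-.202],loss="soft_l1",f_scale=.001); print("hex",f.x.round(4),np.abs(f.fun).mean())
E
```

```text
tcp [ 0.4651 -0.2021  0.148 ] delta [-0.0009  0.0007 -0.    ] yaw_y 67.7 F [-0.8 -0.2 -3. ] M [ 0.02  0.03 -0.03] w 0.0216 tilt [-0.0012  0.0007] t 8.625
415 cyl [ 0.4645 -0.2   ] z 0.10600074607792709 res 0.0005733313404464542
106 nut sides mean [ 0.46136722 -0.20795571  0.08291407]
16 collar [ 0.468  -0.1996] 0.00086031789215574
hex [ 0.4673 -0.2003] 0.0011134450691307918
```

Request:
arm_command(deltas=[-1, -0.0022, 0.0008, 0, 0, -1, 0, 0, 0.005, 0, -1, 0, 0, 0.004, 0, -1, 0, 0, 0.001, 0, -1, 0, 0, 0, 0])

```text
time: 9.3
position: [0.4681, -0.2025, 0.1412]
tool_rot: [0.194, 0.981, -0.0, 0.001]
ft_force: [-3.8, 2.1, 19.1]
grip_width: 0.0214
grip_force: 40.0
```

```bash
python3 -c "
from h import *
goto(.4673,-.2022)"
```

```text
tcp [ 0.4681 -0.2025  0.1412] delta [ 0.0009 -0.0001 -0.    ] yaw_y 67.7 F [-3.8  2.1 19.1] M [0.56 0.78 0.04] w 0.0214 tilt [ 0.0012 -0.001 ] t 9.3
```

Request:
arm_command(deltas=[-1, 0, 0, 0, -0.13, -1, -0.001, 0, 0, -0.13, -1, 0.001, 0, 0, -0.13, -1, 0.0, 0, 0, -0.13, -1, 0, 0, 0, 0])

```text
time: 9.93
position: [0.4693, -0.2025, 0.1412]
tool_rot: [-0.065, 0.998, -0.001, 0.002]
ft_force: [-1.8, 3.6, 16.9]
grip_width: 0.0217
grip_force: 40.0
```

```bash
python3 -c "
from h import *
goto(.4673,-.2022)"
```

```text
tcp [ 0.4693 -0.2025  0.1412] delta [ 0.002   0.0005 -0.    ] yaw_y 97.5 F [-1.8  3.6 16.9] M [0.94 0.21 0.05] w 0.0217 tilt [ 0.0039 -0.0008] t 9.925
```

This socket sits about 20 mm above the seat at every yaw and offset tried, so it is too narrow. I'll put it back where it stood.

Request:
arm_command(deltas=[-1, 0, 0, -0.025, 0, -1, 0, 0, -0.025, 0, -1, -0.0113, 0.0548, 0, 0, -1, -0.0113, 0.0548, 0, 0, -1, -0.0113, 0.0548, 0, 0, -1, -0.0113, 0.0548, 0, 0, -1, -0.0113, 0.0548, 0, 0, -1, -0.0113, 0.0548, 0, 0, -1, -0.0113, 0.0548, 0, 0, -1, -0.0113, 0.0548, 0, 0, -1, -0.0113, 0.0548, 0, 0, -1, 0, 0, 0, 0])

```text
time: 11.42
position: [0.5044, 0.3037, 0.188]
tool_rot: [-0.068, 0.998, 0.001, 0.001]
ft_force: [-0.2, -0.2, -2.3]
grip_width: 0.022
grip_force: 40.0
```

Request:
arm_command(deltas=[-1, 0, 0, 0, 0.126, -1, 0, 0, 0, 0.126, -1, 0, 0, 0, 0.125, -1, 0, 0, 0.03, 0, -1, 0, 0, 0.03, 0, -1, 0, 0, 0.03, 0, -1, 0, 0, 0.02, 0, -1, 0, 0, 0, 0, -1, 0, 0, 0, 0])

```text
time: 12.55
position: [0.5052, 0.2994, 0.079]
tool_rot: [0.123, 0.992, 0.0, 0.0]
ft_force: [0.9, 1.0, -3.2]
grip_width: 0.0215
grip_force: 40.0
```

```bash
python3 -c "
from h import *
goto(.5036,.3003)"
```

```text
tcp [0.5052 0.2994 0.079 ] delta [ 0.0017  0.0005 -0.    ] yaw_y 75.8 F [ 0.9  1.  -3.2] M [ 0.06 -0.02  0.02] w 0.0215 tilt [0.0007 0.0001] t 12.55
```

Request:
arm_command(deltas=[-1, 0, 0, 0.012, 0, -1, 0, 0, 0.006, 0, -1, 0, 0, 0.002, 0, -1, 0, 0, 0.0005, 0, -1, 0, 0, 0, 0, 0, 0, 0, 0, 0, 0, 0, 0, 0, 0, 0, 0, 0, 0, 0, 0, 0, 0, -0.03, 0, 0, 0, 0, -0.045, 0, 0, 0, 0, -0.045, 0, 0, 0, 0, 0, 0])

```text
time: 14.05
position: [0.5073, 0.3008, 0.1819]
tool_rot: [0.123, 0.992, 0.002, 0.004]
ft_force: [0.4, 1.1, -0.2]
grip_width: 0.044
grip_force: 0.0
```

```bash
python3 -c "
from h import *
goto(.5025,.2055)
adapter()"
```

```text
tcp [0.5073 0.3008 0.1819] delta [-0.0186 -0.0936 -0.0003] yaw_y 75.9 F [ 0.4  1.1 -0.2] M [ 0.05 -0.01  0.01] w 0.044 tilt [0.0084 0.0031] t 14.05
[253 191  28  28 752] [0.5024 0.2994 0.0829] [502.7 299.3] [21.3 21.6] 75.6
  tool delta to it [ 0.0042 -0.0026 -0.    ]
[135 216  37  34 743] [0.5025 0.206  0.0829] [502.9 205.4] [22.2 22.2] 9.3
  tool delta to it [-0.019  -0.0936 -0.0003]
[ 21 242  40  34 725] [0.501  0.11   0.0829] [501.4 109.2] [21.9 23.6] 16.8
  tool delta to it [-0.041  -0.1873 -0.0006]
tcp [0.5073 0.3008 0.1819] yaw_y 75.9 tilt [0.0084 0.0031] t 14.05
```

Request:
arm_command(deltas=[0, -0.0094, -0.0468, 0, 0, 0, -0.0094, -0.0468, 0, 0, 0, 0, 0, 0, -0.143, 0, 0, 0, 0, -0.143, 0, 0, 0, 0, -0.143, 0, 0, 0, 0.03, 0, 0, 0, 0, 0.02, 0, 0, 0, 0, 0, 0, 0, 0, 0, 0, 0])

```text
time: 15.22
position: [0.4998, 0.2043, 0.1277]
tool_rot: [-0.091, 0.996, -0.0, -0.001]
ft_force: [-0.2, -0.5, 0.7]
grip_width: 0.0436
grip_force: 0.0
```

```bash
python3 -c "
from h import *
adapter(near=(.5025,.2055))"
```

```text
[ 254  224   35   33 1134] [0.5024 0.205  0.0829] [502.8 205. ] [21.7 21.9] 10.4
  tool delta to it [-0.003   0.0002 -0.    ]
tcp [0.4998 0.2043 0.1277] yaw_y 100.4 tilt [-0.001  -0.0002] t 15.225
```

Request:
arm_command(deltas=[0, -0.003, 0, 0.03, 0, 0, 0, 0, 0.025, 0, 0, 0, 0, 0.0135, 0, 0, 0, 0, 0, 0, 0, 0, 0, 0, 0])

```text
time: 15.9
position: [0.5037, 0.2051, 0.0604]
tool_rot: [-0.091, 0.996, 0.0, 0.001]
ft_force: [-0.7, 0.2, -0.1]
grip_width: 0.0437
grip_force: 0.0
```

```bash
python3 -c "
from h import *
goto(.5027,.205)"
```

```text
tcp [0.5037 0.2051 0.0604] delta [ 0.001   0.0001 -0.    ] yaw_y 100.4 F [-0.7  0.2 -0.1] M [ 0.02  0.03 -0.  ] w 0.0437 tilt [0.0018 0.0003] t 15.9
```

Request:
arm_command(deltas=[0, 0.0008, 0, 0.0015, 0, 0, 0, 0, 0, 0, -1, 0, 0, 0, 0, -1, 0, 0, 0, 0, -1, 0, 0, 0, 0, -1, 0, 0, 0, 0], newtons=45)

```text
time: 16.65
position: [0.5022, 0.2049, 0.058]
tool_rot: [-0.091, 0.996, 0.0, 0.0]
ft_force: [0.9, 0.0, -0.4]
grip_width: 0.0219
grip_force: 44.9
```

```bash
python3 -c "
from h import *
goto(.4672,-.2024)"
```

```text
tcp [0.5022 0.2049 0.058 ] delta [ 1.082e-01 -3.942e-01 -1.000e-04] yaw_y 100.4 F [ 0.9  0.  -0.4] M [ 0.13 -0.05  0.03] w 0.0219 tilt [0.0001 0.0001] t 16.65
```

Request:
arm_command(deltas=[-1, 0, 0, -0.02, 0, -1, 0, 0, -0.05, 0, -1, 0, 0, -0.05, 0, -1, 0.0155, -0.0563, 0, 0, -1, 0.0155, -0.0563, 0, 0, -1, 0.0155, -0.0563, 0, 0, -1, 0.0155, -0.0563, 0, 0, -1, 0.0155, -0.0563, 0, 0, -1, 0.0155, -0.0563, 0, 0, -1, 0.0155, -0.0563, 0, 0, -1, 0, 0, 0.02, 0.05, -1, 0, 0, 0, 0])

```text
time: 18.15
position: [0.4648, -0.2019, 0.1563]
tool_rot: [-0.065, 0.998, 0.002, -0.002]
ft_force: [-0.7, -0.4, -3.8]
grip_width: 0.0216
grip_force: 44.9
```

Request:
arm_command(deltas=[-1, 0, 0, 0.01, 0, -1, 0, 0, 0, 0, -1, 0, 0, 0, 0])

```text
time: 18.52
position: [0.4672, -0.2018, 0.1483]
tool_rot: [-0.067, 0.998, -0.0, 0.0]
ft_force: [-0.7, -0.4, -3.2]
grip_width: 0.0216
grip_force: 44.9
```

```bash
python3 -c "
from h import *
goto(.4667,-.2024)"
```

```text
tcp [ 0.4672 -0.2018  0.1483] delta [ 0.0005 -0.0005  0.    ] yaw_y 97.7 F [-0.7 -0.4 -3.2] M [ 0.05  0.04 -0.03] w 0.0216 tilt [ 0.0003 -0.0003] t 18.525
```

Request:
arm_command(deltas=[-1, 0.0006, -0.0005, 0.003, 0, -1, 0, 0, 0.003, 0, -1, 0, 0, 0.003, 0, -1, 0, 0, 0.0025, 0, -1, 0, 0, 0, 0])

```text
time: 19.15
position: [0.4662, -0.203, 0.1363]
tool_rot: [-0.066, 0.998, 0.0, -0.0]
ft_force: [0.5, 0.1, -3.6]
grip_width: 0.0217
grip_force: 44.9
```

```bash
python3 -c "
from h import *
goto(.4667,-.2024)"
```

```text
tcp [ 0.4662 -0.203   0.1363] delta [-0.0006  0.0005 -0.    ] yaw_y 97.6 F [ 0.5  0.1 -3.6] M [ 0.06  0.04 -0.08] w 0.0217 tilt [-0.0005  0.0004] t 19.15
```

No contact below the nut's top, so this one is going on. I'll continue gently.

Request:
arm_command(deltas=[-1, 0, 0, 0.004, 0, -1, 0, 0, 0.004, 0, -1, 0, 0, 0.004, 0, -1, 0, 0, 0, 0])

```text
time: 19.65
position: [0.4661, -0.2028, 0.1241]
tool_rot: [-0.066, 0.998, 0.0, -0.0]
ft_force: [0.3, 0.1, -2.4]
grip_width: 0.0216
grip_force: 44.9
```

```bash
python3 -c "
from h import *
goto(.4667,-.2024)"
```

```text
tcp [ 0.4661 -0.2028  0.1241] delta [-0.0007  0.0004 -0.    ] yaw_y 97.6 F [ 0.3  0.1 -2.4] M [0.07 0.01 0.03] w 0.0216 tilt [-0.0008  0.0006] t 19.65
```

Request:
arm_command(deltas=[-1, 0, 0, 0.003, 0, -1, 0, 0, 0.0015, 0, -1, 0, 0, 0.0015, 0, -1, 0, 0, 0, 0, -1, 0, 0, 0, 0])

```text
time: 20.27
position: [0.4664, -0.203, 0.1199]
tool_rot: [-0.066, 0.998, -0.0, 0.0]
ft_force: [-1.7, 1.9, 8.0]
grip_width: 0.0215
grip_force: 44.9
```

```bash
python3 - <<'E'
from h import *
goto(.4667,-.2024)
a,_,_,_,_=cam("side"); b,_,_,_,_=cam("top")
save("fin",np.hstack([cv2.resize(a[230:350,250:370],(400,400)),cv2.resize(a[150:270,170:290],(400,400))]))
E
```

```text
tcp [ 0.4664 -0.203   0.1199] delta [-0.0004  0.0006 -0.    ] yaw_y 97.6 F [-1.7  1.9  8. ] M [ 0.3   0.4  -0.06] w 0.0215 tilt [ 0.0006 -0.0005] t 20.275
```

View pics/fin.png

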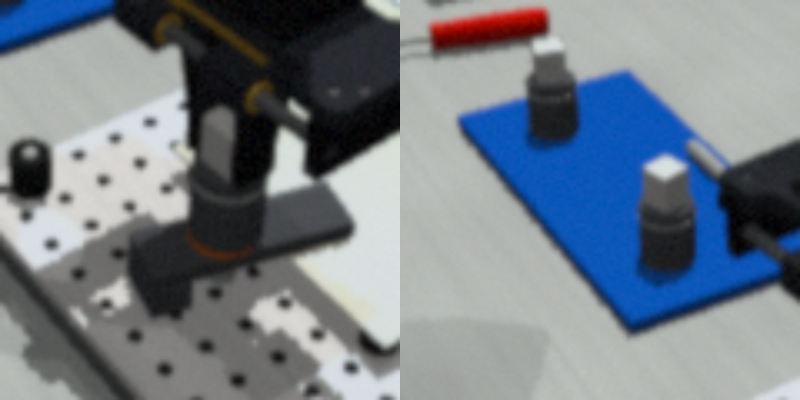

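The left panel shows the socket resting on the orange collar at (222,248). The right panel shows the other two standing upright at (555,90) and (667,215). TCP is 0.1199 with 8 N of upward force, as expected for a seated socket.

```bash
python3 -c "
from h import *
print(order.hand_in())"
```

```text
the job is handed in; nothing more can be done
None
```

The second socket I tried (the middle one) fits: it is seated on the orange collar and still held in the gripper. The first was too narrow and stands upright back on the tray, the third was never moved, and the job was handed in at about 20 s.

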